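Scoop three wooden beads into the gift mug

TASK

Take the scoop by its upright wooden grip, scoop up all three wooden beads from the display tray in one go, and tip them into the terracotta mug with the yellow petals, not the one with the red petals. Leave the mug standing, then set the scoop down upright on the table or back in the tray.

Things in the scene. Friction and masses are not known exactly. Their poses are not given: they have to be found in the camera images.
- tray: Fixed low wooden display tray, inside 240 mm (its x) by 96 mm (its y), walls 6 mm thick, rim 24 mm and floor 6 mm above the table. Origin: centre of its underside; z up. A 6 mm slot runs along its x axis in mid-floor; the three beads stand in it, in file, between the scoop and the end wall (inner face at tray x = -120 mm). The scoop stands in the +x half, lip towards the beads.
- scoop_grip (a point): Centre of the aluminium scoop's upright dark wooden grip: 34 mm (scoop x) by 18 mm (y) by 48 mm high; grasp from above across the 18 mm. Frame: the scoop's, lip to -x, z up. The point is 68 mm above the flat underside on which the scoop stands by itself; the lip's front edge is 70 mm from it towards -x, level with the underside. Scoop 87 mm long, 56 mm wide, 120 g.
- scoop_pan (a point): Middle of the scoop's pan, 30 mm to -x of the grip's centre, 14 mm above the underside; same axes. Pan inside 62x52 mm, open at the lip. The lip is a ramp to 3 mm high, 7 mm back, that keeps beads in a level scoop. Slid along the tray floor until the lip meets the -x end wall, it takes up all three slippery beads with little force; they roll out when it is tipped lip-down 35 degrees.
- bead_red_center (a point): Centre of the red round wooden bead, 24 mm diameter, 12 g. Its axes mean nothing.
- bead_yellow_center (a point): Centre of the yellow round wooden bead, 24 mm diameter, 12 g. Its axes mean nothing.
- bead_blue_center (a point): Centre of the blue round wooden bead, 24 mm diameter, 12 g. Its axes mean nothing.
- mug_bowl (a point): Centre of the bowl of the terracotta mug with yellow petals, 45 mm above its foot: rim 89 mm above the table, 102 mm outside diameter, about 84 mm inside at the mouth; z up; the ring handle points to -y and reaches 100 mm from the bowl's axis. It stands loose on the table (320 g). A like mug with red petals stands nearby; the two may change places.

How it is judged:
By the outcome, as a careful person would: the job done as asked, in the order asked, and still so for the second after the job is handed in, with the robot touching nothing.
It also fails if it takes over 58 s, if anything falls off the work surface, if the arm or the gripper's body presses on something with over 40 N, if the wrist force passes 120 N, or if a joint passes its speed limit or range.

ROBOT

A 7-joint arm with a two-finger parallel gripper is mounted at the origin on the work surface; the furniture and walls round the work are solid. World frame = base frame: x ahead of the robot, y to its left, z up, the work surface at z = 0. Lengths are in m, angles in rad, forces in N, time in s.
With the tool pointing down it reaches from about 0.425 to 0.875 m from the base axis. Payload 8.4 kg.
Tool frame: the origin (TCP) lies on the centre line of the jaws, within the pads' length; the fingertips stand 25 mm ahead of it and the grasp point (between the pads) lies 6 mm ahead of it; z points along the fingers, y is the line along which they close (so a half turn about z gives the same grasp; the last joint's range is limited). The gripper opens to 85 mm and grips with 20 to 120 N. Pads are 22 mm wide; open, the fingers measure 114 mm over their backs; the gripper's body (76 mm by 85 mm) begins 54 mm behind the grasp point. The pads swing forward as they close: fully open they stand 13 mm farther back than shut.
Start: joints at [-1.333, 0.333, 0.04, 1.465, -0.013, 1.343, -0.059], TCP at [0.215, 0.613, 0.256] pointing down, gripper open.
Joint ranges: [-2.58, 2.58], [-0.38, 2.09], [-1.3, 1.39], [0.25, 2.4], [-1.5, 4.64], [0.08, 2.09], [-2.65, 2.65]. Speed limits (rad/s): [2.22, 2.22, 2.79, 2.79, 3.14, 3.14, 3.14].

INTERFACE

Orientations are given as a unit quaternion [x, y, z, w].
In Python, from rig import bot gives the robot as it stands.
- The arm moves only by the tool carry_out, never from a script. Its argument "commands" is a list of rows, each an object of numbers: "x", "y", "z": the shift along the tool's x, y, z normalised to -1 to 1, where 1 is 0.3 m; "wx", "wy", "wz": the turn, a rotation vector about the tool's x, y, z normalised to -1 to 1, where 1 is 45 degrees; "fingers": the finger opening in mm, from 0 to 85.4. A call has 1 to 8 rows; each row is the pose to reach, as a shift and turn from the pose commanded when the call began, along the tool's axes at that moment; what a row does not reach only later rows make up. A row lasts 1/8 s, in which the tool goes at most 62.5 mm and 10.7 degrees, less where a joint would pass 70% of its speed; a pose out of reach is approached as far as the arm can. A call with a number of a shift or a turn outside -1 to 1 is refused whole. A call with a gripper value outside its range is refused whole. The fingers move at their own pace and stop on an object; "grip_force" is the grip in N (left out, the last holds). Time passes only in rows, so rows that repeat a pose let the fingers close. It gives the time, the measured TCP pose, the force, the opening and the grip force at its end, in the units of the state.
- bot.get_state(): the state, without advancing time (a new reading comes with each control period).
- bot.read_camera(name): name is "scene" or "top" or "wrist"; returns the picture (480x640x3 uint8, blue, green, red); there is no depth.
- bot.camera_info(name): a dict with "K" (3x3 intrinsics, pixels), "k1" (the pictures are not rectified: a ray, as slopes to the right and down, at radius r is drawn at 1 + k1 r^2 times it, then the intrinsics apply), "rvec" (rotation vector, rad) and "tvec" (3), from world to camera coordinates, as OpenCV has them; the wrist camera has in their place "hand_eye" (4x4, takes a point from camera to tool coordinates, whose origin is the TCP and whose axes are the flange's). Camera axes: x right, y down, z forward; pixel columns grow to the right and rows downward; lengths in m; the calibration is good to about 2 mm. A picture is of the moment at which its call begins: read the wrist's pose just before it. camera_info takes no time and is no camera call.
- bot.close_job(): hands the job in; it is judged then, once.
The state is a dict: "time_s": time; "joint_positions": joint angles; "qvel": joint speeds; "joint_efforts": joint torques, N m; "tool_pos": TCP position; "tcp_rot": TCP orientation; "force": force on the tool from outside, world axes, zero at the start; "wrist_torque": the same for the moment, N m; "opening": finger opening in m; "gripper_force": force on a finger pad.
Only numpy, scipy, OpenCV 4.12 (cv2) and the standard library are available. Lean on these libraries where they do the work, as an engineer would, in place of code of your own. Each camera call takes 0.05 s, during which the arm holds its last target. There are 200 camera calls.

## Working session

There is one attempt and no reset: what is moved stays moved. The work goes in short steps, Python scripts to look and compute and a tool call to move; the robot and the scene stay as the last step left them, time stands still between calls to the robot, and variables do not carry over. Pictures are saved under pics/ and viewed, at most 10 in all, crops included, and the job is handed in when it is done.

Besides the shell and the picture viewer there is one more tool, called after "Emit:" as name([rows], argument=value, ...), one row to a line, values as JSON. carry_out: Moves the arm, as the interface text tells. Its arguments: {"type":"object","properties":{"commands":{"type":"array","items":{"type":"object","properties":{"x":{"type":"number"},"y":{"type":"number"},"z":{"type":"number"},"wx":{"type":"number"},"wy":{"type":"number"},"wz":{"type":"number"},"fingers":{"type":"number"}}}},"grip_force":{"type":"number"}},"required":["commands"]}

```bash
mkdir -p pics
python3 - <<'E'
from rig import bot
import cv2,numpy as np
a=bot.read_camera("scene");b=bot.read_camera("top")
cv2.imwrite("pics/scene.png",a);cv2.imwrite("pics/top.png",b)
for n in("scene","top","wrist"):
    print(n,bot.camera_info(n))
s=bot.get_state();print(s)
E
```

```text
scene {'K': array([[487.08349047,   0.        , 313.38596012],
       [  0.        , 487.08349047, 243.37099389],
       [  0.        ,   0.        ,   1.        ]]), 'k1': -0.06649878958202997, 'rvec': array([ 2.08413055, -0.69656496,  0.39545862]), 'tvec': array([-0.27708304,  0.30496585,  0.54806991])}
top {'K': array([[488.23544255,   0.        , 324.36677935],
       [  0.        , 488.23544255, 239.85507986],
       [  0.        ,   0.        ,   1.        ]]), 'k1': -0.1334307911370251, 'rvec': array([ 2.19841348, -2.17334318,  0.1119293 ]), 'tvec': array([0.15975689, 0.51039801, 0.87887986])}
wrist {'K': array([[339.73907034,   0.        , 324.57346085],
       [  0.        , 339.73907034, 242.71542078],
       [  0.        ,   0.        ,   1.        ]]), 'k1': -0.014855438805389526, 'hand_eye': array([[ 1.06704813e-04, -9.65009461e-01, -2.62215042e-01,
         6.67403781e-02],
       [ 9.99999812e-01, -5.55093462e-05,  6.11222897e-04,
        -3.94588438e-04],
       [-6.04391264e-04, -2.62215058e-01,  9.65009274e-01,
        -1.17988279e-01],
       [ 0.00000000e+00,  0.00000000e+00,  0.00000000e+00,
         1.00000000e+00]])}
{'time_s': 0.1, 'joint_positions': array([-1.33321088,  0.33382302,  0.03987143,  1.46618202, -0.01336764,
        1.34329685, -0.05850573]), 'qvel': array([-5.15443934e-05, -1.93296446e-03,  2.27709376e-03, -2.41210968e-03,
       -1.12335106e-03,  4.41472458e-04, -5.74520738e-04]), 'joint_efforts': array([ 6.06145317e-03, -6.60013032e+01,  1.37135178e+00, -4.06461561e+01,
        1.71768526e-02,  9.13027005e-03,  6.41568633e-06]), 'tool_pos': array([0.21470219, 0.61312009, 0.2555217 ]), 'tcp_rot': array([ 1.67604007e-01,  9.85854135e-01, -7.19612518e-04, -5.81422628e-05]), 'force': array([0.24040113, 0.14658257, 0.33863118]), 'wrist_torque': array([ 0.01405735,  0.00251351, -0.0557523 ]), 'gripper_force': 0.0, 'opening': 0.08521178031345449}
```

View pics/scene.png

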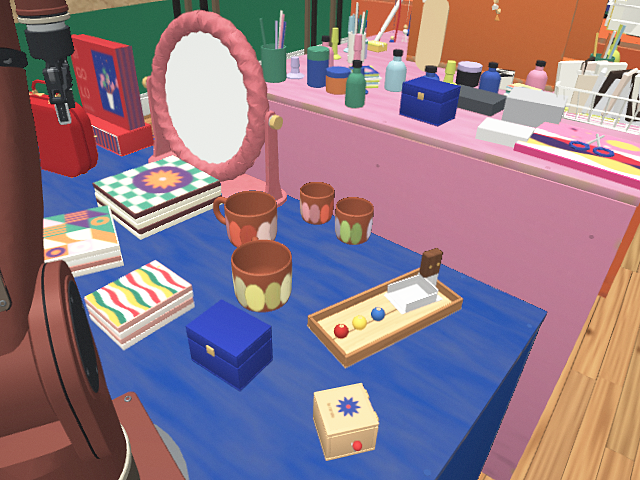

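View pics/top.png

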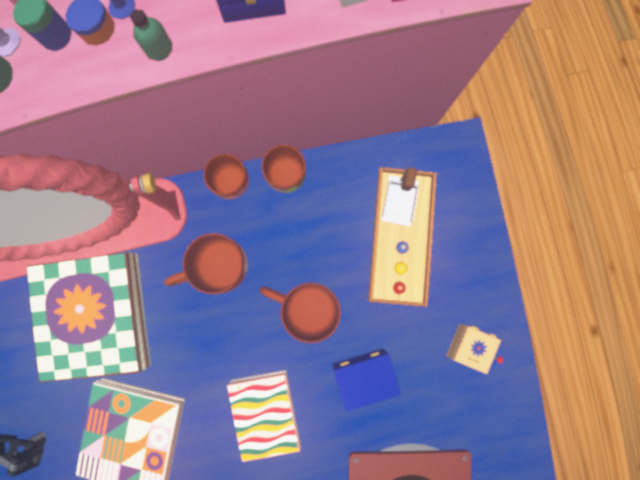

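The scene view shows the yellow-petal mug nearest the robot: (262,275) there, and rim centre (310,312) with its handle to the upper left in the top view. The red-petal mug is at (215,264) top. The tray runs from (400,295) to (407,172) top, with beads at (399,287), (400,268) and (402,247). The grip is at (409,180).

```bash
cat > h.py <<'E'
from rig import bot
import cv2,numpy as np
from scipy.spatial.transform import Rotation as R
def pose(name):
    i=bot.camera_info(name)
    if name=="wrist":
        s=bot.get_state();T=np.eye(4);T[:3,:3]=R.from_quat(s["tcp_rot"]).as_matrix();T[:3,3]=s["tool_pos"]
        return i,T@i["hand_eye"]
    C=np.eye(4);C[:3,:3]=cv2.Rodrigues(i["rvec"])[0];C[:3,3]=i["tvec"]
    return i,np.linalg.inv(C)
def cast(px,z,name,P=None):
    i,T=P or pose(name)
    u=cv2.undistortPoints(np.float64(px).reshape(-1,1,2),i["K"],np.float64([i["k1"],0,0,0])).reshape(-1,2)
    d=np.c_[u,np.ones(len(u))]@T[:3,:3].T
    return T[:3,3]+d*((z-T[2,3])/d[:,2])[:,None]
def blobs(m,amin=20):
    n,l,st,c=cv2.connectedComponentsWithStats(m.astype(np.uint8));return [(st[k,4],c[k],l==k) for k in range(1,n) if st[k,4]>=amin]
E
python3 - <<'E'
from h import *
np.set_printoptions(precision=4,suppress=True)
im=cv2.imread("pics/top.png");hsv=cv2.cvtColor(im,cv2.COLOR_BGR2HSV);H,S,V=cv2.split(hsv.astype(int))
roi=np.zeros(H.shape,bool);roi[160:310,365:440]=1
inn=np.zeros(H.shape,bool);inn[235:297,388:412]=1
for n,m in dict(red=((H<6)|(H>172))&(S>150),yel=(H>22)&(H<30)&(S>170),blue=(H>100)&(H<130)&(S>80)).items():
    for a,c,_ in blobs(m&inn,15):print(n,a,c,cast([c],.0176,"top")[0])
# tray: not-blue in roi
m=roi&~((H>95)&(H<130)&(S>120))
a,c,l=max(blobs(m),key=lambda t:t[0])
cn=max(cv2.findContours(l.astype(np.uint8),0,1)[0],key=cv2.contourArea)
bx=cv2.boxPoints(cv2.minAreaRect(cn));print("tray",bx);w=cast(bx,.024,"top");print(w,w.mean(0))
print([np.linalg.norm(w[i]-w[i-1]) for i in range(4)])
g=roi&(V<125)&(S>60)&~((H>95)&(H<130))
for a,c,l in blobs(g,30):
    k=max(cv2.findContours(l.astype(np.uint8),0,1)[0],key=cv2.contourArea);print("grip",a,c,cv2.boxPoints(cv2.minAreaRect(k)).tolist(),cast([c],.09,"top"))
# mug rims
for x0,y0 in((310,312),(215,264)):
    r=np.zeros(H.shape,bool);r[y0-36:y0+36,x0-36:x0+36]=1
    m=r&((H<14)|(H>172))&(S>110)
    a,c,l=max(blobs(cv2.morphologyEx(m.astype(np.uint8),cv2.MORPH_OPEN,np.ones((15,15)))),key=lambda t:t[0])
    k=max(cv2.findContours(l.astype(np.uint8),0,1)[0],key=cv2.contourArea);(e,ax,_)=cv2.fitEllipse(k);print("mug",e,ax,cast([e],.089,"top"))
print("handle end",cast([[262,290]],.05,"top"), cast([[480,122],[10,280]],0,"top"))
big=cv2.resize(im[155:315,360:445],None,fx=3.7,fy=3.7,interpolation=2);
sc=cv2.imread("pics/scene.png");b2=cv2.resize(sc[240:370,300:470],None,fx=2.8,fy=2.8,interpolation=2)
o=np.zeros((600,800,3),np.uint8);o[:big.shape[0],:big.shape[1]]=big;o[:b2.shape[0],320:320+b2.shape[1]]=b2[:, :480]
cv2.imwrite("pics/c1.png",o)
E
```

```text
red 58 [398.431  287.7414] [0.4218 0.0279 0.0176]
yel 55 [399.7818 267.7818] [0.4586 0.0255 0.0176]
blue 37 [400.7297 247.5946] [0.4961 0.0236 0.0176]
tray [[365. 309.]
 [365. 165.]
 [439. 165.]
 [439. 309.]]
[[ 0.3827  0.0903  0.024 ]
 [ 0.6496  0.0912  0.024 ]
 [ 0.6526 -0.0492  0.024 ]
 [ 0.3832 -0.0465  0.024 ]] [0.517  0.0215 0.024 ]
[np.float64(0.13675990455847806), np.float64(0.2668412978955779), np.float64(0.1403953373816521), np.float64(0.2694159065150808)]
grip 46 [405.0435 181.4565] [[399.3671875, 171.56065368652344], [406.0, 169.99998474121094], [410.1180419921875, 187.5016326904297], [403.4852294921875, 189.0623016357422]] [[0.6057 0.0282 0.09  ]]
mug (311.3924865722656, 309.0049743652344) (49.878692626953125, 50.74491882324219) [[0.3855 0.1873 0.089 ]]
mug (218.30337524414062, 263.51971435546875) (48.013614654541016, 53.7530517578125) [[0.4601 0.3465 0.089 ]]
handle end [[0.4157 0.2754 0.05  ]] [[ 0.7482 -0.1404  0.    ]
 [ 0.4232  0.7851  0.    ]]
```

View pics/c1.png

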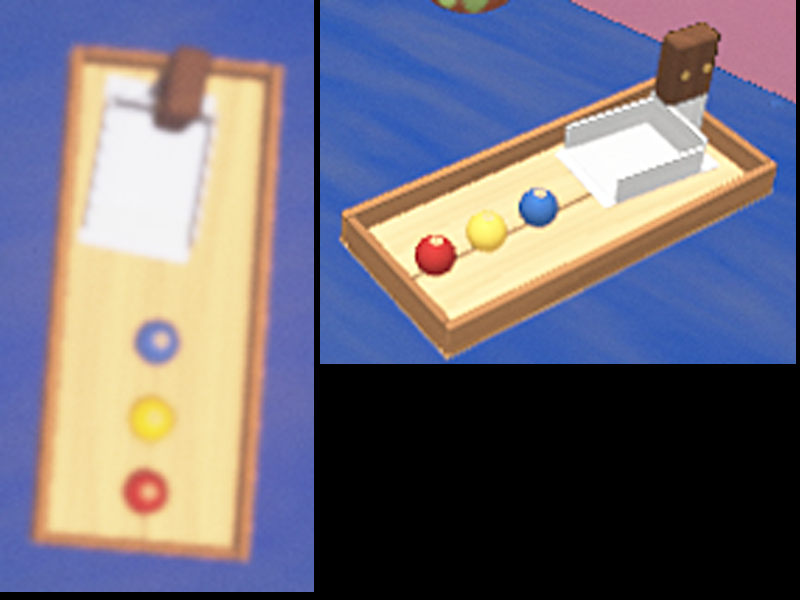

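Emit:
carry_out([
  {"x": -0.83, "y": -0.75, "wz": -0.18, "fingers": 85},
  {"x": -0.83, "y": -0.75, "wz": -0.18, "fingers": 85},
  {"x": -0.83, "y": -0.75, "wz": -0.18, "fingers": 85},
  {"x": -0.83, "y": -0.75, "wz": -0.18, "fingers": 85},
  {"x": -0.83, "y": -0.75, "wz": -0.18, "fingers": 85},
  {"x": -0.83, "y": -0.75, "wz": -0.18, "fingers": 85},
  {"x": -0.83, "y": -0.75, "wz": -0.18, "fingers": 85},
])

```text
invalid input
```

Emit:
carry_out([
  {"x": -0.83, "y": -0.75, "z": 0.0, "wx": 0.0, "wy": 0.0, "wz": -0.18, "fingers": 85.0},
  {"x": -0.83, "y": -0.75, "z": 0.0, "wx": 0.0, "wy": 0.0, "wz": -0.18, "fingers": 85.0},
  {"x": -0.83, "y": -0.75, "z": 0.0, "wx": 0.0, "wy": 0.0, "wz": -0.18, "fingers": 85.0},
  {"x": -0.83, "y": -0.75, "z": 0.0, "wx": 0.0, "wy": 0.0, "wz": -0.18, "fingers": 85.0},
  {"x": -0.83, "y": -0.75, "z": 0.0, "wx": 0.0, "wy": 0.0, "wz": -0.18, "fingers": 85.0},
  {"x": -0.83, "y": -0.75, "z": 0.0, "wx": 0.0, "wy": 0.0, "wz": -0.18, "fingers": 85.0},
])

```text
time_s: 0.85
tool_pos: [0.3773, 0.3149, 0.2563]
tcp_rot: [0.1, 0.995, -0.0, 0.0]
force: [-0.9, 0.5, 0.0]
opening: 0.0847
gripper_force: 0.0
```

Emit:
carry_out([
  {"x": -0.72, "y": -0.84, "z": 0.0, "wx": 0.0, "wy": 0.0, "wz": -0.18, "fingers": 85.0},
  {"x": -0.72, "y": -0.84, "z": 0.0, "wx": 0.0, "wy": 0.0, "wz": -0.18, "fingers": 85.0},
  {"x": -0.72, "y": -0.84, "z": 0.0, "wx": 0.0, "wy": 0.0, "wz": -0.18, "fingers": 85.0},
  {"x": -0.72, "y": -0.84, "z": 0.0, "wx": 0.0, "wy": 0.0, "wz": -0.18, "fingers": 85.0},
  {"x": -0.72, "y": -0.84, "z": 0.0, "wx": 0.0, "wy": 0.0, "wz": -0.18, "fingers": 85.0},
  {"x": -0.72, "y": -0.84, "z": 0.0, "wx": 0.0, "wy": 0.0, "wz": -0.18, "fingers": 85.0},
  {"x": -0.72, "y": -0.84, "z": 0.0, "wx": 0.0, "wy": 0.0, "wz": -0.18, "fingers": 85.0},
])

```text
time_s: 1.72
tool_pos: [0.5386, 0.0279, 0.2559]
tcp_rot: [0.029, 1.0, -0.0, -0.0]
force: [-0.0, 0.3, 0.5]
opening: 0.0848
gripper_force: 0.0
```

Run:
```python
from h import *
s=bot.get_state();print(s["tool_pos"],s["tcp_rot"],s["joint_positions"])
i,T=pose("wrist");cv2.imwrite("pics/w1.png",bot.read_camera("wrist"));np.save("w1.npy",T)
```

```text
[0.53855851 0.02789381 0.25593453] [ 2.87046187e-02  9.99587790e-01 -4.38205723e-04 -3.21513676e-04] [-0.64547193  0.10728789  0.55532901  1.75911323 -0.05792672  1.29240629
  1.43663326]
```

View pics/w1.png

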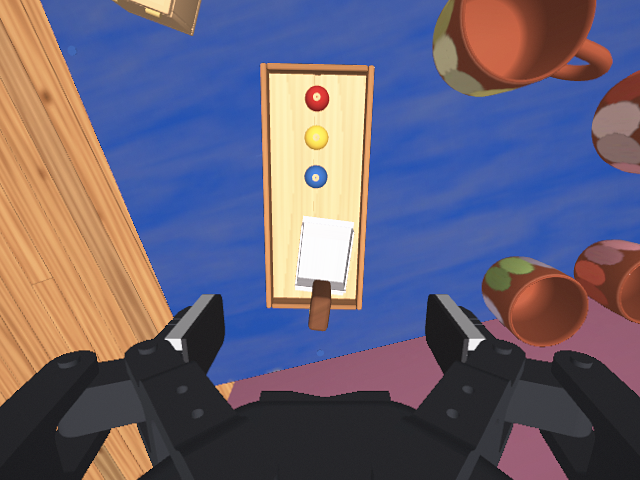

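The wrist view shows the tray with corners (262,64), (374,66), (361,308) and (269,306). Beads are at (317,98), (316,137) and (316,177). The white pan's lip runs (303,217)–(353,222), and the grip spans (321,281) to (318,330), so the scoop is slightly yawed and offset in the tray.

Run:
```python
from h import *
np.set_printoptions(precision=4,suppress=True)
im=cv2.imread("pics/w1.png");P=(bot.camera_info("wrist"),np.load("w1.npy"))
hsv=cv2.cvtColor(im,cv2.COLOR_BGR2HSV);H,S,V=cv2.split(hsv.astype(int))
blue=(H>100)&(H<130)&(S>120)
c=cast([[262,64],[374,66],[361,308],[269,306]],.024,"",P);print("tray corners",c,c.mean(0),[np.linalg.norm(c[i]-c[i-1]) for i in range(4)])
L=(c[0]+c[1]-c[2]-c[3])/2;print("tray -x dir",np.degrees(np.arctan2(L[1],L[0])))
for n,m in dict(red=((H<6)|(H>172))&(S>170),yel=(H>22)&(H<32)&(S>150),blue=blue).items():
    r=np.zeros(H.shape,bool);r[80:195,298:336]=1
    for a,q,_ in blobs(m&r,80):print(n,a,q,cast([q],.0176,"",P)[0])
r=np.zeros(H.shape,bool);r[200:300,275:358]=1
a,q,l=max(blobs(r&(S<40)&(V>120)),key=lambda t:t[0])
k=max(cv2.findContours(l.astype(np.uint8),0,1)[0],key=cv2.contourArea);print("pan",cv2.minAreaRect(k),cv2.approxPolyDP(k,4,True).reshape(-1,2).tolist())
r[:]=0;r[270:345,295:345]=1
for a,q,l in blobs(r&(V<150)&(S>90)&~blue&(H<25),60):
    k=max(cv2.findContours(l.astype(np.uint8),0,1)[0],key=cv2.contourArea);print("grip",a,q,cv2.minAreaRect(k),cv2.approxPolyDP(k,3,True).reshape(-1,2).tolist())
print("lip",cast([[303,217],[353,222]],.007,"",P))
cv2.imwrite("pics/c2.png",cv2.resize(im[200:345,255:380],None,fx=4.1,fy=4.1,interpolation=2))
```

```text
tray corners [[ 0.3899 -0.0226  0.024 ]
 [ 0.3977  0.0822  0.024 ]
 [ 0.6451  0.0626  0.024 ]
 [ 0.6368 -0.0406  0.024 ]] [0.5174 0.0204 0.024 ] [np.float64(0.24749177189541943), np.float64(0.10511053545935138), np.float64(0.2481955946108336), np.float64(0.10360920829907909)]
tray -x dir 175.6521102893552
red 400 [316.8275  98.195 ] [0.4219 0.0268 0.0176]
yel 281 [316.605  135.6477] [0.4569 0.0243 0.0176]
blue 330 [315.6879 176.2667] [0.4969 0.0208 0.0176]
pan ((324.0615539550781, 255.50772094726562), (53.08686447143555, 74.42082977294922), 7.125016689300537) [[303, 216], [295, 289], [311, 291], [314, 279], [328, 280], [331, 293], [342, 295], [353, 222]]
grip 971 [319.8785 303.5705] ((319.48614501953125, 305.0131530761719), (42.487342834472656, 45.46757125854492), 46.54815673828125) [[315, 280], [311, 298], [296, 298], [295, 303], [309, 303], [309, 327], [324, 330], [330, 305], [344, 304], [344, 299], [331, 299], [329, 282]]
lip [[0.5407 0.0038 0.007 ]
 [0.5495 0.0584 0.007 ]]
```

View pics/c2.png

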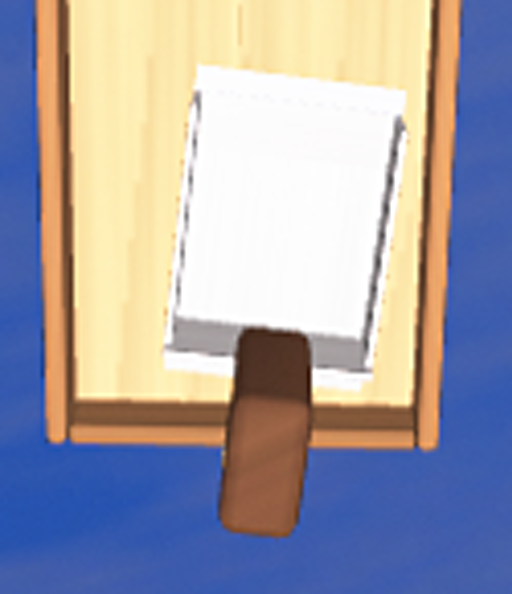

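```bash
cat >> h.py <<'E'
def delta(p,Rt):
    "normalised command from the present pose to TCP p with rotation Rt"
    s=bot.get_state();R0=R.from_quat(s["tcp_rot"])
    t=R0.inv().apply(np.array(p)-s["tool_pos"])/.3;w=np.degrees((R0.inv()*Rt).as_rotvec())/45
    print("xyz",t.round(3),"w",w.round(3))
def down(yaw,tilt=0):
    "tool x (lip direction) at yaw deg, tool down, then lip down by tilt"
    a=np.radians(yaw);x=np.array([np.cos(a),np.sin(a),0]);z=np.array([0,0,-1.]);y=np.cross(z,x)
    return R.from_rotvec(-0*y)*R.from_rotvec(np.radians(tilt)*np.cross(np.array([0,0,1.]),x))*R.from_matrix(np.c_[x,y,z])
E
python3 - <<'E'
from h import *
P=(bot.camera_info("wrist"),np.load("w1.npy"))
print(cast([[319.9,313.7]],.098,"",P))
delta([.6142,.0200,.14],down(170.8));delta([.6142,.0200,.08],down(170.8))
E
```

```text
[[0.61194611 0.0192793  0.098     ]]
xyz [-0.255 -0.018  0.386] w [-0.    -0.001  0.134]
xyz [-0.255 -0.018  0.586] w [-0.    -0.001  0.134]
```

Emit:
carry_out([
  {"x": -0.25, "y": -0.018, "z": 0.38, "wx": 0.0, "wy": 0.0, "wz": 0.134, "fingers": 60.0},
  {"x": -0.25, "y": -0.018, "z": 0.38, "wx": 0.0, "wy": 0.0, "wz": 0.134, "fingers": 60.0},
  {"x": -0.25, "y": -0.018, "z": 0.38, "wx": 0.0, "wy": 0.0, "wz": 0.134, "fingers": 60.0},
  {"x": -0.25, "y": -0.018, "z": 0.586, "wx": 0.0, "wy": 0.0, "wz": 0.134, "fingers": 60.0},
  {"x": -0.25, "y": -0.018, "z": 0.586, "wx": 0.0, "wy": 0.0, "wz": 0.134, "fingers": 60.0},
  {"x": -0.25, "y": -0.018, "z": 0.586, "wx": 0.0, "wy": 0.0, "wz": 0.134, "fingers": 60.0},
])

```text
time_s: 2.52
tool_pos: [0.6138, 0.021, 0.0831]
tcp_rot: [0.079, 0.997, 0.001, 0.001]
force: [1.0, 0.2, 0.8]
opening: 0.0599
gripper_force: 0.0
```

Run:
```python
from h import *
s=bot.get_state();print(s["tool_pos"],s["tcp_rot"])
cv2.imwrite("pics/w2.png",bot.read_camera("wrist"))
```

```text
[0.61380005 0.02095658 0.0831414 ] [7.92022783e-02 9.96857860e-01 5.07606514e-04 1.07134154e-03]
```

View pics/w2.png

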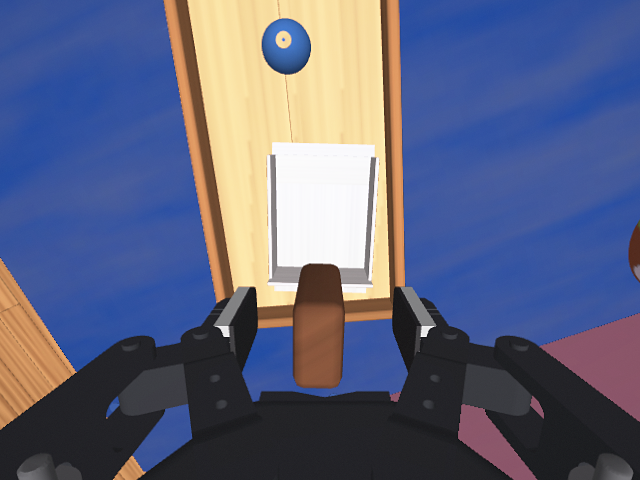

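The jaws straddle the grip at (319,330), the pan is square to the tool, and the lip edge runs (273,143)–(375,146). I'm closing now.

Emit:
carry_out([
  {"x": 0.0, "y": 0.0, "z": 0.0, "wx": 0.0, "wy": 0.0, "wz": 0.0, "fingers": 25.0},
  {"x": 0.0, "y": 0.0, "z": 0.0, "wx": 0.0, "wy": 0.0, "wz": 0.0, "fingers": 25.0},
  {"x": 0.0, "y": 0.0, "z": 0.0, "wx": 0.0, "wy": 0.0, "wz": 0.0, "fingers": 8.0},
  {"x": 0.0, "y": 0.0, "z": 0.0, "wx": 0.0, "wy": 0.0, "wz": 0.0, "fingers": 8.0},
  {"x": 0.0, "y": 0.0, "z": 0.0, "wx": 0.0, "wy": 0.0, "wz": 0.0, "fingers": 8.0},
  {"x": 0.0, "y": 0.0, "z": 0.0, "wx": 0.0, "wy": 0.0, "wz": 0.0, "fingers": 8.0},
  {"x": 0.0, "y": 0.0, "z": 0.0, "wx": 0.0, "wy": 0.0, "wz": 0.0, "fingers": 8.0},
], grip_force=60)

```text
time_s: 3.45
tool_pos: [0.6134, 0.0202, 0.0813]
tcp_rot: [0.08, 0.997, 0.0, 0.0]
force: [-2.1, -0.5, 6.9]
opening: 0.0172
gripper_force: 61.0
```

Run:
```python
from h import *
s=bot.get_state();print(s["tool_pos"],s["force"],s["opening"],s["gripper_force"])
z=s["tool_pos"][2]
u=np.array([-.9971,.0758])
g=np.array([.4675,.0242])
delta([*(g-u*.10),z],down(175.7))
delta([*g,z],down(175.7))
```

```text
[0.61336749 0.02017074 0.08128018] [-2.0952013  -0.48636678  6.93707134] 0.017182727094243566 60.98294377326965
xyz [ 0.15  -0.036 -0.   ] w [ 0.     0.001 -0.107]
xyz [ 0.482 -0.064 -0.   ] w [ 0.     0.001 -0.107]
```

Emit:
carry_out([
  {"x": 0.03, "y": -0.01, "z": 0.0, "wx": 0.0, "wy": 0.0, "wz": -0.04, "fingers": 8.0},
  {"x": 0.06, "y": -0.02, "z": 0.0, "wx": 0.0, "wy": 0.0, "wz": -0.08, "fingers": 8.0},
  {"x": 0.08, "y": -0.03, "z": 0.0, "wx": 0.0, "wy": 0.0, "wz": -0.107, "fingers": 8.0},
  {"x": 0.1, "y": -0.032, "z": 0.0, "wx": 0.0, "wy": 0.0, "wz": -0.107, "fingers": 8.0},
  {"x": 0.12, "y": -0.033, "z": 0.0, "wx": 0.0, "wy": 0.0, "wz": -0.107, "fingers": 8.0},
  {"x": 0.14, "y": -0.035, "z": 0.0, "wx": 0.0, "wy": 0.0, "wz": -0.107, "fingers": 8.0},
  {"x": 0.16, "y": -0.037, "z": 0.0, "wx": 0.0, "wy": 0.0, "wz": -0.107, "fingers": 8.0},
  {"x": 0.18, "y": -0.038, "z": 0.0, "wx": 0.0, "wy": 0.0, "wz": -0.107, "fingers": 8.0},
])

```text
time_s: 4.45
tool_pos: [0.5583, 0.0172, 0.0813]
tcp_rot: [0.037, 0.999, 0.0, 0.001]
force: [4.8, -0.8, 6.1]
opening: 0.0168
gripper_force: 60.9
```

Run:
```python
from h import *
s=bot.get_state();print(s["tool_pos"],s["force"],s["opening"])
z=s["tool_pos"][2]
u=np.array([-.9971,.0758])
g=np.array([.4675,.0242])
delta([*(g-u*.03),z],down(175.7))
delta([*g,z],down(175.7))
i,T=pose("wrist");cv2.imwrite("pics/w3.png",bot.read_camera("wrist"));np.save("w3.npy",T)
```

```text
[0.55826795 0.01715559 0.08125199] [ 4.79388188 -0.84807449  6.13139699] 0.016844685397276283
xyz [ 0.203  0.001 -0.   ] w [0.    0.003 0.   ]
xyz [ 0.303  0.001 -0.001] w [0.    0.003 0.   ]
```

View pics/w3.png

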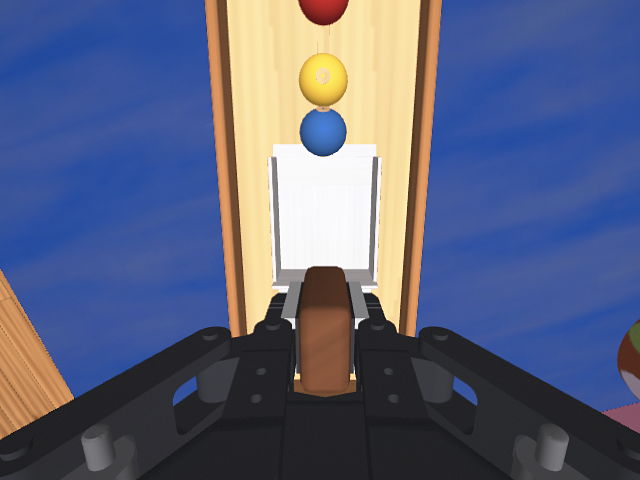

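The scoop is aligned and centred on the slot, and the blue bead at (323,132) is already pushed up against the yellow one. I'm continuing the slide.

Emit:
carry_out([
  {"x": 0.02, "y": 0.0, "z": 0.0, "wx": 0.0, "wy": 0.0, "wz": 0.0, "fingers": 8.0},
  {"x": 0.04, "y": 0.0, "z": 0.0, "wx": 0.0, "wy": 0.0, "wz": 0.0, "fingers": 8.0},
  {"x": 0.06, "y": 0.0, "z": 0.0, "wx": 0.0, "wy": 0.0, "wz": 0.0, "fingers": 8.0},
  {"x": 0.08, "y": 0.0, "z": 0.0, "wx": 0.0, "wy": 0.0, "wz": 0.0, "fingers": 8.0},
  {"x": 0.1, "y": 0.0, "z": 0.0, "wx": 0.0, "wy": 0.0, "wz": 0.0, "fingers": 8.0},
  {"x": 0.12, "y": 0.0, "z": 0.0, "wx": 0.0, "wy": 0.0, "wz": 0.0, "fingers": 8.0},
  {"x": 0.14, "y": 0.0, "z": 0.0, "wx": 0.0, "wy": 0.0, "wz": 0.0, "fingers": 8.0},
  {"x": 0.16, "y": 0.0, "z": 0.0, "wx": 0.0, "wy": 0.0, "wz": 0.0, "fingers": 8.0},
])

```text
time_s: 5.5
tool_pos: [0.5105, 0.0208, 0.0812]
tcp_rot: [0.037, 0.999, 0.0, 0.001]
force: [4.2, -0.8, 7.0]
opening: 0.0173
gripper_force: 61.1
```

Emit:
carry_out([
  {"x": 0.02, "y": 0.0, "z": 0.0, "wx": 0.0, "wy": 0.0, "wz": 0.0, "fingers": 8.0},
  {"x": 0.04, "y": 0.0, "z": 0.0, "wx": 0.0, "wy": 0.0, "wz": 0.0, "fingers": 8.0},
  {"x": 0.06, "y": 0.0, "z": 0.0, "wx": 0.0, "wy": 0.0, "wz": 0.0, "fingers": 8.0},
  {"x": 0.08, "y": 0.0, "z": 0.0, "wx": 0.0, "wy": 0.0, "wz": 0.0, "fingers": 8.0},
  {"x": 0.1, "y": 0.0, "z": 0.0, "wx": 0.0, "wy": 0.0, "wz": 0.0, "fingers": 8.0},
])

```text
time_s: 6.12
tool_pos: [0.4807, 0.0231, 0.0812]
tcp_rot: [0.037, 0.999, 0.0, 0.001]
force: [5.0, -1.3, 6.2]
opening: 0.0173
gripper_force: 61.1
```

Run:
```python
from h import *
s=bot.get_state();print(s["tool_pos"],s["force"],s["opening"])
z=s["tool_pos"][2]
g=np.array([.4675,.0242])
delta([*g,z],down(175.7))
```

```text
[0.48067221 0.02306905 0.08119743] [ 5.02356829 -1.31868368  6.224041  ] 0.017317483640530228
xyz [ 0.044  0.    -0.   ] w [0.    0.003 0.   ]
```

Emit:
carry_out([
  {"x": 0.01, "y": 0.0, "z": 0.0, "wx": 0.0, "wy": 0.0, "wz": 0.0, "fingers": 8.0},
  {"x": 0.02, "y": 0.0, "z": 0.0, "wx": 0.0, "wy": 0.0, "wz": 0.0, "fingers": 8.0},
  {"x": 0.03, "y": 0.0, "z": 0.0, "wx": 0.0, "wy": 0.0, "wz": 0.0, "fingers": 8.0},
  {"x": 0.04, "y": 0.0, "z": 0.0, "wx": 0.0, "wy": 0.0, "wz": 0.0, "fingers": 8.0},
  {"x": 0.04, "y": 0.0, "z": 0.0, "wx": 0.0, "wy": 0.0, "wz": 0.0, "fingers": 8.0},
])

```text
time_s: 6.75
tool_pos: [0.4686, 0.0241, 0.0812]
tcp_rot: [0.037, 0.999, 0.0, 0.001]
force: [2.6, -1.5, 7.5]
opening: 0.0172
gripper_force: 61.1
```

Run:
```python
from h import *
s=bot.get_state();print(s["tool_pos"],s["force"],s["opening"])
cv2.imwrite("pics/w4.png",bot.read_camera("wrist"))
```

```text
[0.46855661 0.02405222 0.08117832] [ 2.62907894 -1.4976541   7.46358036] 0.017171668271971866
```

View pics/w4.png

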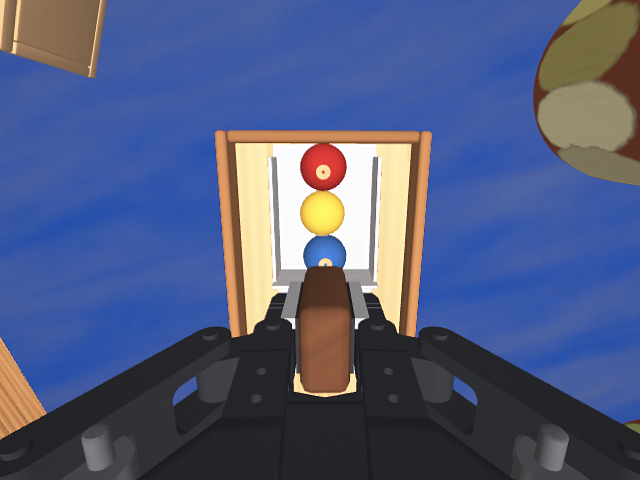

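All three beads are on the pan in file, at (323,167), (322,213) and (325,255), with the red one still on the lip. I'm pushing the last few millimetres to the wall.

Emit:
carry_out([
  {"x": 0.005, "y": 0.0, "z": 0.0, "wx": 0.0, "wy": 0.0, "wz": 0.0, "fingers": 8.0},
  {"x": 0.01, "y": 0.0, "z": 0.0, "wx": 0.0, "wy": 0.0, "wz": 0.0, "fingers": 8.0},
  {"x": 0.01, "y": 0.0, "z": 0.0, "wx": 0.0, "wy": 0.0, "wz": 0.0, "fingers": 8.0},
])

```text
time_s: 7.18
tool_pos: [0.4672, 0.0242, 0.0816]
tcp_rot: [0.037, 0.999, 0.0, 0.003]
force: [10.0, -0.2, 2.8]
opening: 0.0168
gripper_force: 60.4
```

Run:
```python
from h import *
s=bot.get_state();print(s["tool_pos"],s["force"],s["opening"])
```

```text
[0.46724627 0.02420713 0.08157269] [ 9.98803101 -0.15100496  2.76122312] 0.016826225494277487
```

Emit:
carry_out([
  {"x": 0.006, "y": 0.0, "z": 0.0, "wx": 0.0, "wy": 0.0, "wz": 0.0, "fingers": 8.0},
  {"x": 0.006, "y": 0.0, "z": 0.0, "wx": 0.0, "wy": 0.0, "wz": 0.0, "fingers": 8.0},
  {"x": 0.006, "y": 0.0, "z": 0.0, "wx": 0.0, "wy": 0.0, "wz": 0.0, "fingers": 8.0},
])

```text
time_s: 7.55
tool_pos: [0.4665, 0.0242, 0.082]
tcp_rot: [0.037, 0.999, 0.0, 0.004]
force: [11.7, -2.2, 3.4]
opening: 0.0172
gripper_force: 60.7
```

Run:
```python
from h import *
s=bot.get_state();print(s["tool_pos"],s["tcp_rot"],s["force"],s["opening"])
cv2.imwrite("pics/w5.png",bot.read_camera("wrist"))
```

```text
[0.46648821 0.0241914  0.08204692] [3.73636509e-02 9.99294410e-01 1.98439487e-04 3.82105916e-03] [11.70176445 -2.24018286  3.41673448] 0.017232356863633135
```

View pics/w5.png

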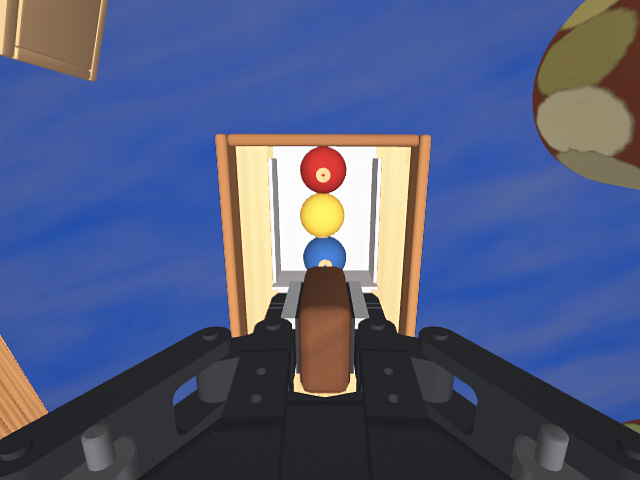

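The beads are jammed in a straight file with the red one at (323,170) against the wall. A small yaw wiggle should buckle the file.

Emit:
carry_out([
  {"x": -0.012, "y": 0.0, "z": 0.0, "wx": 0.0, "wy": 0.0, "wz": 0.06, "fingers": 8.0},
  {"x": -0.012, "y": 0.0, "z": 0.0, "wx": 0.0, "wy": 0.0, "wz": 0.13, "fingers": 8.0},
  {"x": -0.004, "y": 0.0, "z": 0.0, "wx": 0.0, "wy": 0.0, "wz": 0.13, "fingers": 8.0},
  {"x": 0.0, "y": 0.01, "z": 0.0, "wx": 0.0, "wy": 0.0, "wz": 0.13, "fingers": 8.0},
  {"x": 0.0, "y": 0.02, "z": 0.0, "wx": 0.0, "wy": 0.0, "wz": 0.08, "fingers": 8.0},
  {"x": 0.0, "y": 0.01, "z": 0.0, "wx": 0.0, "wy": 0.0, "wz": 0.04, "fingers": 8.0},
  {"x": 0.0, "y": 0.0, "z": 0.0, "wx": 0.0, "wy": 0.0, "wz": 0.0, "fingers": 8.0},
  {"x": 0.0, "y": 0.0, "z": 0.0, "wx": 0.0, "wy": 0.0, "wz": 0.0, "fingers": 8.0},
])

```text
time_s: 8.6
tool_pos: [0.4663, 0.0255, 0.0821]
tcp_rot: [0.037, 0.999, 0.001, 0.004]
force: [10.2, 4.0, 5.4]
opening: 0.0171
gripper_force: 60.9
```

```bash
cat > beads.py <<'E'
from h import *
import sys
s=bot.get_state();print(s["time_s"],s["tool_pos"].round(4),s["tcp_rot"].round(4),s["force"].round(1))
im=bot.read_camera("wrist");cv2.imwrite(sys.argv[1],im)
H,S,V=cv2.split(cv2.cvtColor(im,cv2.COLOR_BGR2HSV).astype(int))
r=np.zeros(H.shape,bool);r[100:290,274:374]=1
for n,m in dict(red=((H<6)|(H>172))&(S>170),yel=(H>22)&(H<32)&(S>160),blue=(H>100)&(H<130)&(S>90)).items():
    b=blobs(m&r,150);print(n,[(int(a),c.round()) for a,c,_ in b])
E
python3 beads.py pics/w6.png
```

```text
8.6 [0.4663 0.0255 0.0821] [0.0371 0.9993 0.0011 0.0037] [10.2  4.   5.4]
red [(1455, array([327., 169.]))]
yel [(712, array([325., 215.]))]
blue [(3404, array([324., 117.])), (996, array([325., 253.]))]
```

Run:
```python
from h import *
P=pose("wrist")
s=bot.get_state();R0=R.from_quat(s["tcp_rot"])
c=cast([[327,169],[325,215],[325,257],[325,147]],.021,"",P);print((R0.inv().apply(c-s["tool_pos"])*1e3).round(1))
im=cv2.imread("pics/w6.png");cv2.imwrite("pics/c6.png",cv2.resize(im[120:290,250:400],None,fx=3.5,fy=3.5,interpolation=2))
```

```text
[[57.6  1.1 60.7]
 [33.5  0.1 60.9]
 [10.   0.1 61.1]
 [68.5  0.1 60.6]]
```

View pics/c6.png

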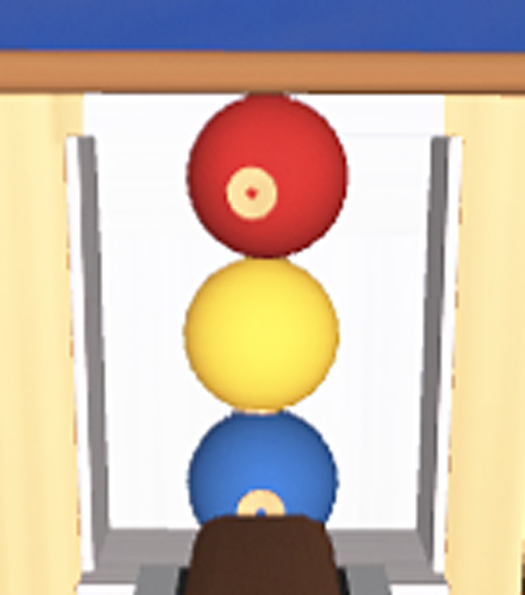

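Blue is against the back wall, red is 12 mm behind the lip, and the lip is at the wall. Next I'll tilt the lip up while keeping it at the wall, wiggle so the beads settle back, then look.

Emit:
carry_out([
  {"x": -0.02, "y": 0.0, "z": -0.004, "wx": 0.0, "wy": 0.05, "wz": 0.0, "fingers": 8.0},
  {"x": -0.032, "y": 0.0, "z": -0.008, "wx": 0.0, "wy": 0.11, "wz": 0.0, "fingers": 8.0},
  {"x": -0.042, "y": 0.0, "z": -0.012, "wx": 0.0, "wy": 0.17, "wz": 0.0, "fingers": 8.0},
  {"x": -0.052, "y": 0.0, "z": -0.016, "wx": 0.0, "wy": 0.22, "wz": 0.0, "fingers": 8.0},
  {"x": -0.052, "y": 0.0, "z": -0.016, "wx": 0.0, "wy": 0.22, "wz": 0.0, "fingers": 8.0},
  {"x": -0.052, "y": 0.015, "z": -0.016, "wx": 0.0, "wy": 0.22, "wz": 0.0, "fingers": 8.0},
  {"x": -0.052, "y": -0.01, "z": -0.016, "wx": 0.0, "wy": 0.22, "wz": 0.0, "fingers": 8.0},
  {"x": -0.052, "y": 0.0, "z": -0.016, "wx": 0.0, "wy": 0.22, "wz": 0.0, "fingers": 8.0},
])

```text
time_s: 9.65
tool_pos: [0.4784, 0.0225, 0.0854]
tcp_rot: [0.038, 0.996, 0.003, -0.086]
force: [2.0, -1.0, -1.6]
opening: 0.0173
gripper_force: 60.0
```

```bash
python3 beads.py pics/w7.png; python3 -c "
import cv2;im=cv2.imread('pics/w7.png');cv2.imwrite('pics/c7.png',cv2.resize(im[100:290,250:400],None,fx=3,fy=3))"
```

```text
9.65 [0.4784 0.0225 0.0854] [ 0.038   0.9955  0.0031 -0.0862] [ 2.  -1.  -1.6]
red [(1445, array([338., 171.]))]
yel [(690, array([323., 214.]))]
blue [(3628, array([324., 118.])), (1002, array([322., 253.]))]
```

View pics/c7.png

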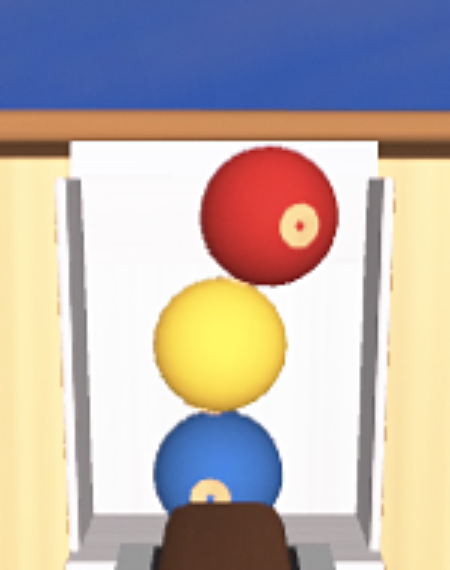

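Red has dropped in beside the file at (338,171), clear of the lip, so all three beads are held in the back-tilted pan. I'm lifting now.

```bash
cat >> h.py <<'E'
MUG=np.array([.3855,.1873])
def pour(yaw,tilt,lipz,back=.010,m=MUG):
    a=np.radians(yaw);t=np.radians(tilt);d=np.array([np.cos(a),np.sin(a),0]);up=np.array([0,0,1.])
    lip=np.r_[m,lipz]-back*d
    return lip+d*(-.07*np.cos(t)+.075*np.sin(t))+up*(.07*np.sin(t)+.075*np.cos(t))
E
python3 - <<'E'
from h import *
sc=cast([[262,259]],.089,"scene");print("mug scene",sc)
s=bot.get_state();print(s["joint_positions"].round(2))
p=s["tool_pos"];delta(p+[.012,0,.11],down(175.7,-10))
for f in(.25,.5,.75,1):
    q=pour(120,-10,.13);print(q);delta((1-f)*(p+[.012,0,.11])+f*q,down(175.7+f*(120-175.7),-10))
E
```

```text
mug scene [[0.37658969 0.177387   0.089     ]]
[-0.59  0.3   0.55  1.96 -0.2   1.11  1.55]
xyz [ 0.024  0.003 -0.368] w [-0.     0.002 -0.001]
[0.43148008 0.10766017 0.19170521]
xyz [ 0.077  0.069 -0.356] w [-0.054  0.002  0.304]
[0.43148008 0.10766017 0.19170521]
xyz [ 0.13   0.136 -0.343] w [-0.107  0.002  0.609]
[0.43148008 0.10766017 0.19170521]
xyz [ 0.183  0.202 -0.331] w [-0.161  0.002  0.914]
[0.43148008 0.10766017 0.19170521]
xyz [ 0.236  0.268 -0.319] w [-0.214  0.002  1.219]
```

Emit:
carry_out([
  {"x": 0.0, "y": 0.0, "z": -0.02, "wx": 0.0, "wy": 0.0, "wz": 0.0, "fingers": 8.0},
  {"x": 0.0, "y": 0.0, "z": -0.05, "wx": 0.0, "wy": 0.0, "wz": 0.0, "fingers": 8.0},
  {"x": 0.0, "y": 0.0, "z": -0.1, "wx": 0.0, "wy": 0.0, "wz": 0.0, "fingers": 8.0},
  {"x": 0.0, "y": 0.0, "z": -0.16, "wx": 0.0, "wy": 0.0, "wz": 0.0, "fingers": 8.0},
  {"x": 0.0, "y": 0.0, "z": -0.24, "wx": 0.0, "wy": 0.0, "wz": 0.0, "fingers": 8.0},
  {"x": 0.0, "y": 0.0, "z": -0.32, "wx": 0.0, "wy": 0.0, "wz": 0.0, "fingers": 8.0},
  {"x": 0.0, "y": 0.0, "z": -0.37, "wx": 0.0, "wy": 0.0, "wz": 0.0, "fingers": 8.0},
  {"x": 0.0, "y": 0.0, "z": -0.37, "wx": 0.0, "wy": 0.0, "wz": 0.0, "fingers": 8.0},
])

```text
time_s: 10.7
tool_pos: [0.4987, 0.0221, 0.1958]
tcp_rot: [0.037, 0.996, 0.004, -0.085]
force: [-0.3, -0.5, -1.0]
opening: 0.0174
gripper_force: 60.0
```

```bash
python3 beads.py pics/w8.png
python3 - <<'E'
from h import *
p=bot.get_state()["tool_pos"]
q=pour(120,-10,.13);print(q)
for f in(.25,.5,.75,1): delta((1-f)*p+f*q,down(175.7+f*(120-175.7),-10))
E
```

```text
10.7 [0.4987 0.0221 0.1958] [ 0.0375  0.9957  0.0036 -0.0852] [-0.3 -0.5 -1. ]
red [(1321, array([352., 229.]))]
yel [(649, array([298., 219.]))]
blue [(4000, array([324., 120.])), (1033, array([318., 253.]))]
[0.43148008 0.10766017 0.19170521]
xyz [0.059 0.067 0.013] w [-0.053  0.003  0.305]
xyz [0.119 0.134 0.026] w [-0.107  0.003  0.61 ]
xyz [0.178 0.201 0.039] w [-0.16   0.003  0.914]
xyz [0.237 0.268 0.052] w [-0.213  0.002  1.219]
```

Emit:
carry_out([
  {"x": 0.01, "y": 0.011, "z": 0.002, "wx": -0.009, "wy": 0.0, "wz": 0.05, "fingers": 8.0},
  {"x": 0.03, "y": 0.033, "z": 0.006, "wx": -0.026, "wy": 0.0, "wz": 0.15, "fingers": 8.0},
  {"x": 0.059, "y": 0.067, "z": 0.013, "wx": -0.053, "wy": 0.0, "wz": 0.305, "fingers": 8.0},
  {"x": 0.089, "y": 0.1, "z": 0.019, "wx": -0.08, "wy": 0.0, "wz": 0.457, "fingers": 8.0},
  {"x": 0.119, "y": 0.134, "z": 0.026, "wx": -0.107, "wy": 0.0, "wz": 0.61, "fingers": 8.0},
  {"x": 0.149, "y": 0.167, "z": 0.033, "wx": -0.134, "wy": 0.0, "wz": 0.76, "fingers": 8.0},
  {"x": 0.17, "y": 0.191, "z": 0.037, "wx": -0.152, "wy": 0.0, "wz": 0.87, "fingers": 8.0},
  {"x": 0.178, "y": 0.201, "z": 0.039, "wx": -0.16, "wy": 0.0, "wz": 0.914, "fingers": 8.0},
])

```text
time_s: 11.75
tool_pos: [0.4468, 0.0865, 0.1913]
tcp_rot: [0.391, 0.916, 0.033, -0.08]
force: [-0.4, -0.3, -2.0]
opening: 0.0174
gripper_force: 60.0
```

Run:
```python
from h import *
p=bot.get_state()["tool_pos"];q=pour(120,-10,.13);delta(q,down(120,-10))
# mug rim from scene and top with masks
for n,(x0,y0,r0) in dict(scene=(262,262,34),top=(310,312,36)).items():
    im=cv2.imread(f"pics/{n}.png");H,S,V=cv2.split(cv2.cvtColor(im,cv2.COLOR_BGR2HSV).astype(int))
    r=np.zeros(H.shape,bool);r[y0-r0:y0+r0,x0-r0:x0+r0]=1
    m=r&((H<14)|(H>172))&(S>110)
    a,c,l=max(blobs(cv2.morphologyEx(m.astype(np.uint8),cv2.MORPH_OPEN,np.ones((5,5)))),key=lambda t:t[0])
    ys,xs=np.where(l);print(n,a,c,xs.min(),xs.max(),ys.min(),ys.max())
    for px in([(xs.min()+xs.max())/2,(ys.min()+ys.max())/2],c):print(cast([px],.089,n))
im=bot.read_camera("wrist");np.save("w9.npy",pose("wrist")[1]);t=bot.read_camera("top")
o=np.zeros((480,800,3),np.uint8);o[:,:500]=im[:,140:];o[:280,500:]=cv2.resize(t[200:340,250:400],(300,280));cv2.imwrite("pics/w9.png",im);cv2.imwrite("pics/c9.png",o)
```

```text
xyz [0.085 0.012 0.014] w [-0.055  0.001  0.303]
scene 2691 [258.30880713 258.06763285] 230 291 228 288
[[0.37609382 0.18121639 0.089     ]]
[[0.37305014 0.18318504 0.089     ]]
top 2100 [311.60333333 309.09761905] 287 337 284 334
[[0.38553089 0.18631797 0.089     ]]
[[0.38535983 0.18698396 0.089     ]]
```

View pics/c9.png

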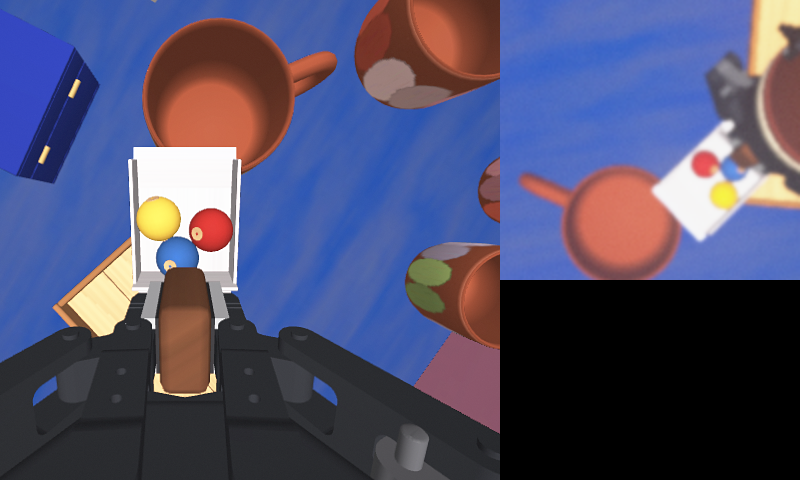

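All three beads are nested in the pan, at (298,219), (351,230) and (317,257) in full-frame wrist pixels. The mug rim centre is near (359,95) wrist and (310.5,313) top.

Run:
```python
from h import *
P=(bot.camera_info("wrist"),np.load("w9.npy"))
print(cast([[359,95]],.089,"",P),cast([[310.5,312.5]],.089,"top"))
m=np.array([.381,.186])
for t in(-10,5,15,25,35,45):
    q=pour(120,t,.118,.012,m);print(t,q.round(4));delta(q,down(120,t))
```

```text
[[0.37853807 0.18962135 0.089     ]] [[0.37962842 0.18877313 0.089     ]]
-10 [0.428  0.1046 0.1797]
xyz [ 0.08  -0.004  0.054] w [-0.055  0.001  0.305]
5 [0.4186 0.1209 0.1988]
xyz [0.15  0.011 0.002] w [-0.015 -0.331  0.31 ]
15 [0.4111 0.1339 0.2086]
xyz [ 0.204  0.023 -0.022] w [ 0.012 -0.552  0.312]
25 [0.4029 0.1481 0.2156]
xyz [ 0.26   0.037 -0.036] w [ 0.04  -0.773  0.312]
35 [0.3942 0.1632 0.2196]
xyz [ 0.318  0.05  -0.039] w [ 0.068 -0.994  0.311]
45 [0.3852 0.1787 0.2205]
xyz [ 0.376  0.065 -0.032] w [ 0.096 -1.215  0.307]
```

Emit:
carry_out([
  {"x": 0.02, "y": 0.0, "z": 0.01, "wx": -0.014, "wy": 0.0, "wz": 0.08, "fingers": 8.0},
  {"x": 0.05, "y": 0.0, "z": 0.03, "wx": -0.03, "wy": 0.0, "wz": 0.18, "fingers": 8.0},
  {"x": 0.07, "y": 0.0, "z": 0.04, "wx": -0.045, "wy": 0.0, "wz": 0.26, "fingers": 8.0},
  {"x": 0.085, "y": 0.004, "z": 0.045, "wx": -0.055, "wy": 0.0, "wz": 0.305, "fingers": 8.0},
  {"x": 0.085, "y": 0.004, "z": 0.045, "wx": -0.055, "wy": 0.0, "wz": 0.305, "fingers": 8.0},
  {"x": 0.085, "y": 0.004, "z": 0.045, "wx": -0.055, "wy": 0.0, "wz": 0.305, "fingers": 8.0},
])

```text
time_s: 12.6
tool_pos: [0.4298, 0.1066, 0.1832]
tcp_rot: [0.498, 0.863, 0.044, -0.075]
force: [-0.0, -0.2, -0.9]
opening: 0.0171
gripper_force: 60.0
```

Run:
```python
from h import *
s=bot.get_state();print(s["joint_positions"].round(2))
m=np.array([.379,.189])
for t in(-10,0,10,20,30,34,45):
    q=pour(120,t,.12,.012,m);print(t,q.round(4));delta(q,down(120,t))
```

```text
[-0.77 -0.01  0.56  2.03 -0.17  1.18  0.38]
-10 [0.426  0.1076 0.1817]
xyz [ 0.008 -0.009  0.006] w [0.001 0.002 0.001]
0 [0.42  0.118 0.195]
xyz [ 0.055 -0.009 -0.03 ] w [ 0.001 -0.22   0.001]
10 [0.413  0.1302 0.206 ]
xyz [ 0.108 -0.009 -0.058] w [ 0.001 -0.442  0.001]
20 [0.4051 0.1439 0.2144]
xyz [ 0.165 -0.009 -0.077] w [ 0.001 -0.665  0.001]
30 [0.3966 0.1586 0.22  ]
xyz [ 0.224 -0.009 -0.085] w [ 0.002 -0.887  0.001]
34 [0.393  0.1647 0.2213]
xyz [ 0.247 -0.009 -0.086] w [ 0.002 -0.976  0.001]
45 [0.3832 0.1817 0.2225]
xyz [ 0.313 -0.009 -0.079] w [ 2.00e-03 -1.22e+00  1.00e-03]
```

Rolling the tilt in, at about 5° per row.

Emit:
carry_out([
  {"x": 0.03, "y": -0.005, "z": -0.012, "wx": 0.0, "wy": -0.11, "wz": 0.0, "fingers": 8.0},
  {"x": 0.055, "y": -0.008, "z": -0.03, "wx": 0.0, "wy": -0.22, "wz": 0.0, "fingers": 8.0},
  {"x": 0.082, "y": -0.008, "z": -0.045, "wx": 0.0, "wy": -0.33, "wz": 0.0, "fingers": 8.0},
  {"x": 0.108, "y": -0.008, "z": -0.058, "wx": 0.0, "wy": -0.44, "wz": 0.0, "fingers": 8.0},
  {"x": 0.136, "y": -0.008, "z": -0.068, "wx": 0.0, "wy": -0.55, "wz": 0.0, "fingers": 8.0},
  {"x": 0.165, "y": -0.008, "z": -0.077, "wx": 0.0, "wy": -0.665, "wz": 0.0, "fingers": 8.0},
  {"x": 0.195, "y": -0.008, "z": -0.082, "wx": 0.0, "wy": -0.78, "wz": 0.0, "fingers": 8.0},
  {"x": 0.224, "y": -0.008, "z": -0.085, "wx": 0.0, "wy": -0.887, "wz": 0.0, "fingers": 8.0},
])

```text
time_s: 13.6
tool_pos: [0.3968, 0.1596, 0.2204]
tcp_rot: [0.483, 0.836, -0.129, 0.226]
force: [-0.3, -0.9, -1.3]
opening: 0.0173
gripper_force: 60.0
```

Run:
```python
from h import *
s=bot.get_state();print(s["joint_positions"].round(2),s["tool_pos"])
m=np.array([.379,.189])
for t in(35,40,45):
    q=pour(120,t,.12,.012,m);print(t,q.round(4));delta(q,down(120,t))
```

```text
[-1.01 -0.04  0.13  2.07  0.51  1.35 -0.53] [0.39684443 0.15959977 0.22035766]
35 [0.3922 0.1662 0.2216]
xyz [ 0.021 -0.002 -0.017] w [ 0.002 -0.108 -0.001]
40 [0.3877 0.1739 0.2224]
xyz [ 0.045 -0.002 -0.034] w [ 0.002 -0.219 -0.001]
45 [0.3832 0.1817 0.2225]
xyz [ 0.071 -0.002 -0.05 ] w [ 0.002 -0.33  -0.001]
```

Emit:
carry_out([
  {"x": 0.021, "y": 0.0, "z": -0.017, "wx": 0.0, "wy": -0.11, "wz": 0.0, "fingers": 8.0},
  {"x": 0.045, "y": 0.0, "z": -0.034, "wx": 0.0, "wy": -0.22, "wz": 0.0, "fingers": 8.0},
  {"x": 0.071, "y": 0.0, "z": -0.05, "wx": 0.0, "wy": -0.33, "wz": 0.0, "fingers": 8.0},
  {"x": 0.071, "y": 0.0, "z": -0.05, "wx": 0.0, "wy": -0.33, "wz": 0.0, "fingers": 8.0},
  {"x": 0.071, "y": 0.0, "z": -0.05, "wx": 0.0, "wy": -0.33, "wz": 0.0, "fingers": 8.0},
  {"x": 0.071, "y": 0.0, "z": -0.05, "wx": 0.0, "wy": -0.33, "wz": 0.0, "fingers": 8.0},
  {"x": 0.071, "y": 0.0, "z": -0.05, "wx": 0.0, "wy": -0.33, "wz": 0.0, "fingers": 8.0},
  {"x": 0.071, "y": 0.0, "z": -0.05, "wx": 0.0, "wy": -0.33, "wz": 0.0, "fingers": 8.0},
])

```text
time_s: 14.6
tool_pos: [0.384, 0.1814, 0.2226]
tcp_rot: [0.463, 0.8, -0.19, 0.33]
force: [-0.5, -0.1, -1.1]
opening: 0.0175
gripper_force: 60.1
```

Run:
```python
from h import *
im=bot.read_camera("wrist");cv2.imwrite("pics/w10.png",im)
H,S,V=cv2.split(cv2.cvtColor(im,cv2.COLOR_BGR2HSV).astype(int))
for n,m in dict(red=((H<6)|(H>172))&(S>190),yel=(H>22)&(H<32)&(S>160)).items():
    print(n,[(int(a),c.round()) for a,c,_ in blobs(m,150)])
r=np.zeros(H.shape,bool);r[140:290,274:374]=1
print("on pan, saturated px",int((r&(S>120)&(V>60))[150:265].sum()))
s=bot.get_state();p=s["tool_pos"];print(p,s["force"])
# level up again while retreating, then tray
m=np.array([.379,.189])
for t in(30,15,0):delta(pour(120,t,.15,.012,m),down(120,t))
```

```text
red [(805, array([348.,  51.]))]
yel [(348, array([288.,   9.]))]
on pan, saturated px 0
[0.38391847 0.1814832  0.2226031 ] [-0.65379327  0.42423981 -0.76435616]
xyz [-0.126 -0.001 -0.003] w [ 0.001  0.329 -0.002]
xyz [-0.163 -0.001  0.078] w [ 0.002  0.663 -0.002]
xyz [-0.178 -0.001  0.166] w [ 0.002  0.996 -0.002]
```

The pan is empty (0 saturated pixels). I've now viewed 12 pictures, which is over the 10 allowed, so from here I'll check with numbers only. Levelling and lifting away.

Emit:
carry_out([
  {"x": -0.06, "y": 0.0, "z": -0.002, "wx": 0.0, "wy": 0.16, "wz": 0.0, "fingers": 8.0},
  {"x": -0.126, "y": 0.0, "z": -0.003, "wx": 0.0, "wy": 0.33, "wz": 0.0, "fingers": 8.0},
  {"x": -0.145, "y": 0.0, "z": 0.04, "wx": 0.0, "wy": 0.5, "wz": 0.0, "fingers": 8.0},
  {"x": -0.163, "y": 0.0, "z": 0.078, "wx": 0.0, "wy": 0.663, "wz": 0.0, "fingers": 8.0},
  {"x": -0.172, "y": 0.0, "z": 0.12, "wx": 0.0, "wy": 0.83, "wz": 0.0, "fingers": 8.0},
  {"x": -0.178, "y": 0.0, "z": 0.166, "wx": 0.0, "wy": 0.996, "wz": 0.0, "fingers": 8.0},
  {"x": -0.178, "y": 0.0, "z": 0.166, "wx": 0.0, "wy": 0.996, "wz": 0.0, "fingers": 8.0},
])

```text
time_s: 15.52
tool_pos: [0.4211, 0.1156, 0.2247]
tcp_rot: [0.503, 0.864, 0.001, 0.0]
force: [-0.8, 0.1, -1.0]
opening: 0.0176
gripper_force: 60.0
```

Run:
```python
from h import *
s=bot.get_state();print(s["tool_pos"],s["tcp_rot"])
# put-down pose: tray centre-ish, grip at tray x=+0.03
g=np.array([.5174,.0204])+.03*np.array([.9971,-.0758]);print(g)
delta([*g,.20],down(175.7))
```

```text
[0.42105582 0.11564674 0.22465312] [5.02647184e-01 8.64491269e-01 8.08364352e-04 2.94428108e-05]
[0.547313 0.018126]
xyz [-0.491  0.205  0.082] w [ 0.002 -0.    -1.246]
```

Emit:
carry_out([
  {"x": -0.49, "y": 0.205, "z": 0.08, "wx": 0.0, "wy": 0.0, "wz": -0.8, "fingers": 8.0},
  {"x": -0.49, "y": 0.205, "z": 0.08, "wx": 0.0, "wy": 0.0, "wz": -0.8, "fingers": 8.0},
  {"x": -0.49, "y": 0.205, "z": 0.08, "wx": 0.0, "wy": 0.0, "wz": -0.8, "fingers": 8.0},
  {"x": -0.49, "y": 0.205, "z": 0.08, "wx": 0.0, "wy": 0.0, "wz": -0.8, "fingers": 8.0},
  {"x": -0.49, "y": 0.205, "z": 0.08, "wx": 0.0, "wy": 0.0, "wz": -0.8, "fingers": 8.0},
])

```text
time_s: 16.15
tool_pos: [0.547, 0.0219, 0.2004]
tcp_rot: [0.209, 0.978, -0.001, 0.0]
force: [-0.5, 0.4, -1.8]
opening: 0.0176
gripper_force: 60.0
```

Run:
```python
from h import *
t=bot.read_camera("top");cv2.imwrite("pics/t2.png",t)
H,S,V=cv2.split(cv2.cvtColor(t,cv2.COLOR_BGR2HSV).astype(int))
r=np.zeros(H.shape,bool);r[280:345,275:345]=1
yy,xx=np.mgrid[:480,:640];inm=(xx-310.5)**2+(yy-312.5)**2<24**2
print("yellow in mug",[(int(a),c.round()) for a,c,_ in blobs(inm&(H>20)&(H<34)&(S>130)&(V>120),8)])
print("blue in mug",[(int(a),c.round()) for a,c,_ in blobs(inm&(H>95)&(H<130)&(S>60),8)])
print("red in mug",[(int(a),c.round()) for a,c,_ in blobs(inm&((H<4)|(H>174))&(S>190),8)])
old=cv2.imread("pics/top.png");d=cv2.absdiff(t,old).max(2)>40
print("changed",[(int(a),c.round()) for a,c,_ in blobs(d&(xx>200)&(xx<430),12)])
g=np.array([.5473,.0181])
delta([*g,.12],down(175.7));delta([*g,.082],down(175.7))
```

```text
yellow in mug [(99, array([311., 325.]))]
blue in mug [(88, array([297., 308.]))]
red in mug []
changed [(23, array([428., 141.])), (3042, array([408., 210.])), (28, array([410., 170.])), (122, array([400., 268.])), (136, array([399., 287.])), (31, array([315., 294.])), (144, array([297., 309.])), (138, array([311., 325.]))]
xyz [-0.008 -0.013  0.269] w [-0.     0.001 -0.443]
xyz [-0.008 -0.013  0.395] w [-0.     0.001 -0.443]
```

Yellow and blue are in the mug and the mug hasn't moved. Lowering the scoop into the tray now, then I'll check red.

Emit:
carry_out([
  {"x": -0.008, "y": -0.013, "z": 0.0, "wx": 0.0, "wy": 0.0, "wz": -0.443, "fingers": 8.0},
  {"x": -0.008, "y": -0.013, "z": 0.1, "wx": 0.0, "wy": 0.0, "wz": -0.443, "fingers": 8.0},
  {"x": -0.008, "y": -0.013, "z": 0.24, "wx": 0.0, "wy": 0.0, "wz": -0.443, "fingers": 8.0},
  {"x": -0.008, "y": -0.013, "z": 0.33, "wx": 0.0, "wy": 0.0, "wz": -0.443, "fingers": 8.0},
  {"x": -0.008, "y": -0.013, "z": 0.37, "wx": 0.0, "wy": 0.0, "wz": -0.443, "fingers": 8.0},
  {"x": -0.008, "y": -0.013, "z": 0.385, "wx": 0.0, "wy": 0.0, "wz": -0.443, "fingers": 8.0},
  {"x": -0.008, "y": -0.013, "z": 0.395, "wx": 0.0, "wy": 0.0, "wz": -0.443, "fingers": 8.0},
  {"x": -0.008, "y": -0.013, "z": 0.395, "wx": 0.0, "wy": 0.0, "wz": -0.443, "fingers": 8.0},
])

```text
time_s: 17.2
tool_pos: [0.5482, 0.0175, 0.0831]
tcp_rot: [0.036, 0.999, 0.0, 0.001]
force: [-0.1, 0.8, -1.0]
opening: 0.0174
gripper_force: 60.0
```

Run:
```python
from h import *
s=bot.get_state();print(s["tool_pos"],s["tcp_rot"],s["force"])
a=cv2.imread("pics/t2.png");o=cv2.imread("pics/top.png")
for y in range(290,306,3):print(y,[tuple(int(v) for v in a[y,x]) +tuple(int(v) for v in o[y,x]) for x in(312,318,324)])
```

```text
[0.54822906 0.01750614 0.08310807] [3.57973938e-02 9.99358195e-01 4.33842403e-04 1.24793157e-03] [-0.09750199  0.79459242 -0.95211681]
290 [(81, 97, 189, 80, 99, 195), (74, 82, 170, 80, 98, 188), (77, 84, 157, 72, 81, 154)]
293 [(70, 59, 183, 84, 104, 202), (69, 59, 185, 81, 103, 199), (82, 98, 187, 78, 94, 186)]
296 [(72, 61, 214, 82, 102, 199), (69, 57, 213, 83, 103, 200), (80, 102, 198, 82, 103, 199)]
299 [(92, 109, 222, 83, 104, 201), (73, 68, 215, 85, 104, 201), (81, 101, 199, 81, 101, 198)]
302 [(74, 86, 194, 83, 104, 199), (73, 74, 194, 84, 103, 202), (83, 102, 201, 84, 103, 203)]
305 [(84, 102, 201, 85, 105, 202), (84, 105, 202, 85, 105, 199), (83, 104, 199, 85, 104, 201)]
```

Red is in the mug too, at (315,297). The last bit down, then release.

Emit:
carry_out([
  {"x": 0.0, "y": 0.0, "z": 0.004, "wx": 0.0, "wy": 0.0, "wz": 0.0, "fingers": 8.0},
  {"x": 0.0, "y": 0.0, "z": 0.006, "wx": 0.0, "wy": 0.0, "wz": 0.0, "fingers": 8.0},
  {"x": 0.0, "y": 0.0, "z": 0.006, "wx": 0.0, "wy": 0.0, "wz": 0.0, "fingers": 8.0},
])

```text
time_s: 17.58
tool_pos: [0.5487, 0.0174, 0.0817]
tcp_rot: [0.036, 0.999, 0.001, 0.002]
force: [-0.8, 0.8, 6.6]
opening: 0.0174
gripper_force: 61.3
```

Emit:
carry_out([
  {"x": 0.0, "y": 0.0, "z": 0.002, "wx": 0.0, "wy": 0.0, "wz": 0.0, "fingers": 35.0},
  {"x": 0.0, "y": 0.0, "z": 0.002, "wx": 0.0, "wy": 0.0, "wz": 0.0, "fingers": 60.0},
  {"x": 0.0, "y": 0.0, "z": 0.0, "wx": 0.0, "wy": 0.0, "wz": 0.0, "fingers": 60.0},
  {"x": 0.0, "y": 0.0, "z": 0.0, "wx": 0.0, "wy": 0.0, "wz": 0.0, "fingers": 60.0},
  {"x": 0.0, "y": 0.0, "z": -0.1, "wx": 0.0, "wy": 0.0, "wz": 0.0, "fingers": 60.0},
  {"x": 0.0, "y": 0.0, "z": -0.3, "wx": 0.0, "wy": 0.0, "wz": 0.0, "fingers": 60.0},
  {"x": 0.0, "y": 0.0, "z": -0.5, "wx": 0.0, "wy": 0.0, "wz": 0.0, "fingers": 60.0},
  {"x": 0.0, "y": 0.0, "z": -0.5, "wx": 0.0, "wy": 0.0, "wz": 0.0, "fingers": 60.0},
])

```text
time_s: 18.58
tool_pos: [0.55, 0.0172, 0.2355]
tcp_rot: [0.036, 0.999, 0.002, 0.005]
force: [1.2, -0.5, -0.3]
opening: 0.0602
gripper_force: 0.0
```

Run:
```python
from h import *
s=bot.get_state();print(s["time_s"],s["tool_pos"],s["force"])
P=pose("wrist");im=bot.read_camera("wrist");cv2.imwrite("pics/w11.png",im)
H,S,V=cv2.split(cv2.cvtColor(im,cv2.COLOR_BGR2HSV).astype(int))
r=np.zeros(H.shape,bool);r[:330,270:370]=1
for a,c,l in blobs(r&(S<40)&(V>150),300):
    k=max(cv2.findContours(l.astype(np.uint8),0,1)[0],key=cv2.contourArea)
    print("pan",a,c,cv2.minAreaRect(k));q=cv2.approxPolyDP(k,4,True).reshape(-1,2);print(q.tolist(),cast(q,.007,"",P)[:,:2].round(3).tolist())
t=bot.read_camera("top");yy,xx=np.mgrid[:480,:640]
d=cv2.absdiff(t,cv2.imread("pics/t2.png")).max(2)>40
print("mug area change",[(int(a),c.round()) for a,c,_ in blobs(d&(xx>200)&(xx<360)&(yy>220),8)])
```

```text
18.575 [0.55004689 0.01719657 0.23554291] [ 1.19610398 -0.46913986 -0.32259355]
pan 4436 [323.79147881 183.16816952] ((324.0, 187.5), (87.0, 60.0), 90.0)
[[296, 144], [297, 230], [312, 231], [314, 209], [330, 206], [336, 231], [350, 231], [352, 144]] [[0.477, -0.005], [0.564, -0.012], [0.566, 0.004], [0.543, 0.008], [0.541, 0.024], [0.568, 0.029], [0.569, 0.043], [0.481, 0.05]]
mug area change []
```

The scoop stands upright in the tray: it measures 87 x 56 mm flat at floor height. The beads and mug haven't moved since the pour, so I'm handing in.

```bash
python3 -c "
from rig import bot
print(bot.close_job())"
```

```text
the job is handed in; nothing more can be done
None
```

The job is handed in: all three beads are in the yellow-petal mug, which is still standing, and the scoop is upright back in the tray after about 19 s of robot time; I viewed 12 pictures, over the limit of 10.

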